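Seat a drive in the test dock and lock it at the second stop

TASK

The hard drive lies part-way out of the test dock. Push it fully home against the connector block, then push the dock's lock lever past its first click all the way to its second stop, so that the bolt stands behind the drive. Only push with the fingers: do not pinch the lever, do not lift or tip the drive, and leave the other things on the table where they are.

Things in the scene. Friction and masses are not known exactly. Their poses are not given: they have to be found in the camera images.
- dock: drive test dock fixed to the table, an L-shaped dark steel plate 8 mm thick; place and yaw vary. Origin on the table under the drive channel's centre line; x is the way the drive is pushed in, y points to the lever's side, z up. The plate spans x = -125 to +110, y = -66 to +66 mm, with a wing under the lever housing: x = -125 to -20, y up to +155 mm
- channel_mouth (a point): middle of the channel floor's open end, at dock x = -125, y = 0, 8 mm above the table. The floor is level; guide rails stand 110 mm apart (inner faces at dock y = -55 and +55 mm, from x = -50 to +88 mm, tops 24 mm above the table)
- drive_stop (a point): point on the stop face of the black connector block (top 42 mm above the table), at dock x = +88 mm, y = 0, 21.5 mm above the table
- housing_top (a point): middle of the top of the grey lever housing, at dock x = -70, y = +104, 30 mm above the table; the housing spans dock x = -102 to -38, y = +56 to +152 mm; a dark slot runs along y in its top
- hard_drive: silver 3.5 inch hard drive, 102 wide x 147 long x 27 mm high, 0.45 kg, loose, lying flat in the channel (about 4 mm play each side, 0.6 friction, so 2 to 4 N slide it), starting 25 to 40 mm short of the stop face. Origin at the centre of its underside; its own -y axis points into the dock (towards the connector block), z up
- drive_rear (a point): middle of the drive's rear end face (the end out of the dock), 13.5 mm above its underside; home, it stands at dock x = -59 mm
- lock_lever (a joint): travel of the lock lever in m, along the dock's -y axis: 0 = open (start), 0.022 = first click, 0.044 = second stop (hard end, locked). A detent draws it to whichever of the three is nearest: let go past 0.033 it goes on to the second stop, before that it falls back to the first. The push needed is about 7 N halfway up each step
- bolt_tip (a point): middle of the end of the steel bolt that moves with the lever (14 mm wide along dock x, from -77 to -63; 12 to 24 mm above the table). Open, it is at dock y = +58 mm, outside the channel; locked, at +14 mm, behind the drive. It meets the drive's side and jams if the drive is over 4 mm short of home
- lever_top (a point): middle of the top edge of the lever's upright aluminium paddle, 70 mm above the table; 30 mm along dock x, 12 mm thick along dock y, from 35 to 70 mm above the table (a base 36 x 26 mm under it). Open, it is at dock x = -70, y = +128 mm. Push on its outer (+y) face, towards the channel
- tape_roll: bystander: blue tape roll, 66 mm across, 19 high; origin under its centre
- usb_stick: bystander: small red memory stick 18 x 50 x 8 mm; origin under its centre
- ram_stick: bystander: green memory module lying flat, 31 x 133 x 4 mm; origin under its centre
- magnet_dish: bystander: steel dish of screws, 74 mm across, 19 high; origin under its centre
- screwdriver: bystander: orange screwdriver, 199 mm long, 28 mm thick; origin under its centre
Not all that is in view belongs to the job. There is more than one size of the hard_drive; the job needs the smaller.

How it is judged:
On the way, in this order (a step that is already met when the one before it is completed fails the run):
1. the drive is home against the connector block while the lever is still open (x of drive_rear in the frame of dock above -0.062 m and value of joint lock_lever below 0.01 m), for 0.1 s.
2. the lever is past its first click and at its second stop (value of joint lock_lever above 0.0415 m), for 0.1 s.
At the end, for the whole second after the job is handed in: the drive lies flat and at rest in the channel within 3 mm of the stop face, and the lever stands at its second stop (0.044, within 2.5 mm) (value of joint lock_lever above 0.0415 m and x of drive_rear in the frame of dock above -0.062 m and z of hard_drive in the frame of dock below 0.011 m and angle between hard_drive's own z axis and vertical below 0.05 rad and linear speed of hard_drive below 0.01 m/s); the robot touches nothing.
It fails at once if the drive is lifted or tipped (over 8 mm off the channel floor or over 0.15 rad) (z of hard_drive in the frame of dock above 0.016 m or angle between hard_drive's own z axis and vertical above 0.15 rad).
It fails at once if the lever is pinched (fingers press on both faces of its paddle at once) (contact force between the fingers and lock_lever_c2 above 2 N and contact force between the fingers and lock_lever_c3 above 2 N).
It fails at once if another thing on the table is moved more than 15 mm (distance of any of tape_roll, usb_stick, ram_stick, magnet_dish, screwdriver from where it was at the start of the episode above 0.015 m).
It also fails if it takes over 51 s, if anything falls off the work surface, if the arm or the gripper's body presses on something with over 40 N, if the wrist force passes 120 N, or if a joint passes its speed limit or range.

ROBOT

A 7-joint arm with a two-finger parallel gripper is mounted at the origin on the work surface; the furniture and walls round the work are solid. World frame = base frame: x ahead of the robot, y to its left, z up, the work surface at z = 0. Lengths are in m, angles in rad, forces in N, time in s.
With the tool pointing down it reaches from about 0.4 to 0.85 m from the base axis. Payload 4.5 kg.
Tool frame: the origin (TCP) lies at the very end of the fingers, on their centre line; the grasp point (between the pads) lies 19 mm behind it (r.pinch_z is the distance from the TCP to the grasp point, in m); z points along the fingers, y is the line along which they close (so a half turn about z gives the same grasp; the last joint's range is limited). The gripper opens to 88 mm and grips with 3 to 60 N. Pads are 18 mm wide; open, the fingers measure 123 mm over their backs; the gripper's body (75 mm by 187 mm) begins 45 mm behind the grasp point.
Start: joints at [-1.143, 0.689, -0.195, 1.565, 0.157, 0.902, -0.215], TCP at [0.24, 0.577, 0.239] pointing down, gripper open.
Joint ranges: [-3.01, 3.01], [-0.46, 2.08], [-1.47, 1.51], [0.13, 2.56], [-1, 4.14], [0.04, 2.09], [-2.66, 2.66]. Speed limits (rad/s): [2.57, 2.57, 3.14, 3.14, 3.14, 3.14, 3.14].

INTERFACE

Orientations are given as a unit quaternion [x, y, z, w].
In Python, from plant import r, cams gives the robot as it stands.
- The arm moves only by the shell command python3 -m pendant 'ROWS' [FORCE]. ROWS is JSON, a list of rows, each a list of 3 entries, a list of its own where there are three numbers: the closure, from -1 (fully open) to 1 (shut), then the shift along the tool's x, y, z in mm, then the turn, a rotation vector about the tool's x, y, z in degrees. A call has 1 to 8 rows; each row shifts and turns the commanded pose from where the row before left it, along the tool's axes as they then stand; what a row does not reach is not made up. A row lasts 1/8 s, in which the tool goes at most 62.5 mm and 10.7 degrees, less where a joint would pass 70% of its speed; a pose out of reach is approached as far as the arm can. A call with a gripper value outside its range is refused whole. The fingers move at their own pace and stop on an object; FORCE is the grip in N (left out, the last holds). Time passes only in rows, so rows that do not move let the fingers close. It gives the time, the measured TCP pose, the force, the opening and the grip force at its end, in the units of the state.
- r.get_state(): the state, without advancing time (a new reading comes with each control period).
- cams.snapshot(name): name is "scene" or "side" or "wrist"; returns a dict with "img" (400x640x3 uint8, red, green, blue), "camera_matrix" (3x3 intrinsics, pixels), "D" ([k1, k2, p1, p2, k3] as OpenCV has them; the pictures are not rectified), "camera_from_world" (4x4, takes a point from world to camera coordinates); the wrist camera has in their place "tool_from_camera" (4x4, takes a point from camera to tool coordinates, whose origin is the TCP and whose axes are the flange's). Camera axes: x right, y up, looking along -z (the intrinsics and any distortion apply to the point x, -y, -z); pixel columns grow to the right and rows downward; lengths in m; the calibration is good to about 2 mm. A picture is of the moment at which its call begins: read the wrist's pose just before it. There is no depth.
- r.finish_job(): hands the job in; it is judged then, once.
The state is a dict: "clock": time; "q": joint angles; "qd": joint speeds; "joint_torque": joint torques, N m; "tool_pos": TCP position; "eef_rot": TCP orientation; "contact_force": force on the tool from outside, world axes, zero at the start; "moment": the same for the moment, N m; "opening": opening from 0.0 (shut) to 1.0 (fully open); "finger_force": force on a finger pad.
Only numpy, scipy, OpenCV 4.12 (cv2) and the standard library are available. Lean on these libraries where they do the work, as an engineer would, in place of code of your own. Each camera call takes 0.05 s, during which the arm holds its last target. There are 200 camera calls.

## Working session

There is one attempt and no reset: what is moved stays moved. The work goes in short steps, Python scripts to look and compute and a shell command to move; the robot and the scene stay as the last step left them, time stands still between calls to the robot, and variables do not carry over. Pictures are saved under pics/ and viewed, at most 10 in all, crops included, and the job is handed in when it is done.

```bash
mkdir -p pics; ls; python3 - <<'E'
from plant import r,cams
import cv2,numpy as np
s=r.get_state();print(s['clock'],s['tool_pos'],s['eef_rot'],s['opening'])
for n in("scene","side"):
    d=cams.snapshot(n);cv2.imwrite(f"pics/{n}0.png",d["img"][:,:,::-1])
    np.savez(f"{n}0.npz",**d)
E
```

```text
pics
0.0 [0.2396152  0.57657908 0.23792578] [ 1.95578719e-01  9.80687597e-01 -8.88526244e-04 -1.08894676e-04] 1.0010466517568408
```

View pics/scene0.png

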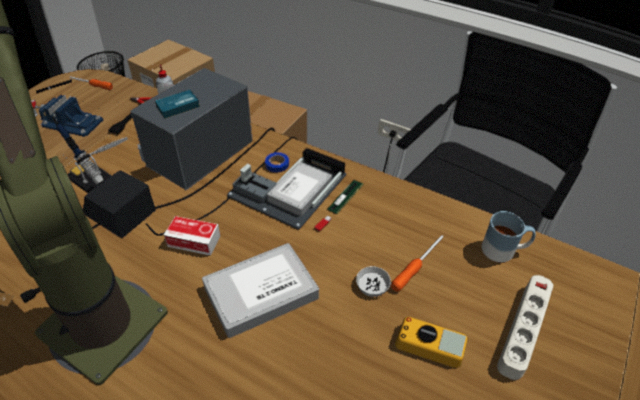

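View pics/side0.png

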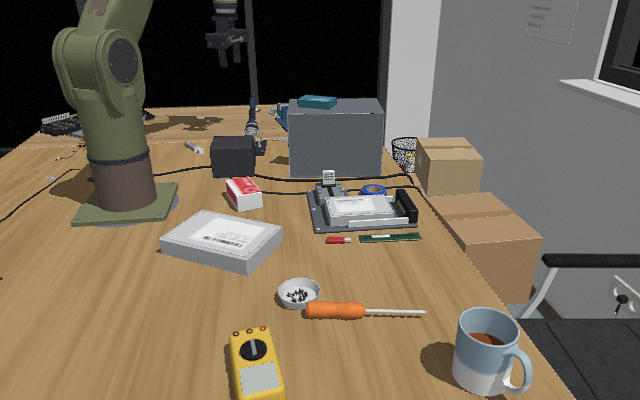

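The scene view shows the dock at about (290,185), its connector block at (323,160) and the lever at (248,178). In the side view the dock is at about (362,208) and the paddle at (328,178). The large drive on the table is the decoy. Next I'll zoom in on the dock.

```bash
python3 - <<'E'
import cv2,numpy as np
a=cv2.imread("pics/scene0.png")[140:235,220:355];b=cv2.imread("pics/side0.png")[160:245,295:430]
a=cv2.resize(a,None,fx=5.5,fy=5.5*1,interpolation=cv2.INTER_CUBIC)
b=cv2.resize(b,None,fx=5.5,fy=5.5,interpolation=cv2.INTER_CUBIC)
cv2.imwrite("pics/a.png",a);cv2.imwrite("pics/b.png",b);print(a.shape,b.shape)
E
```

```text
(522, 742, 3) (468, 742, 3)
```

View pics/a.png

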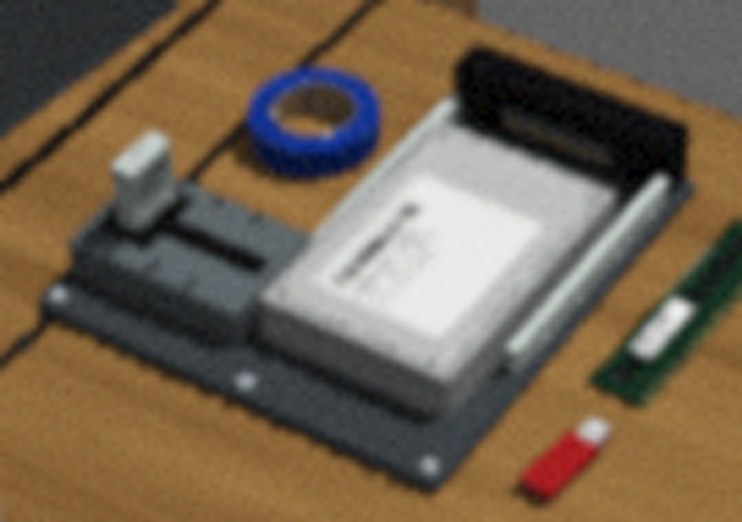

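View pics/b.png

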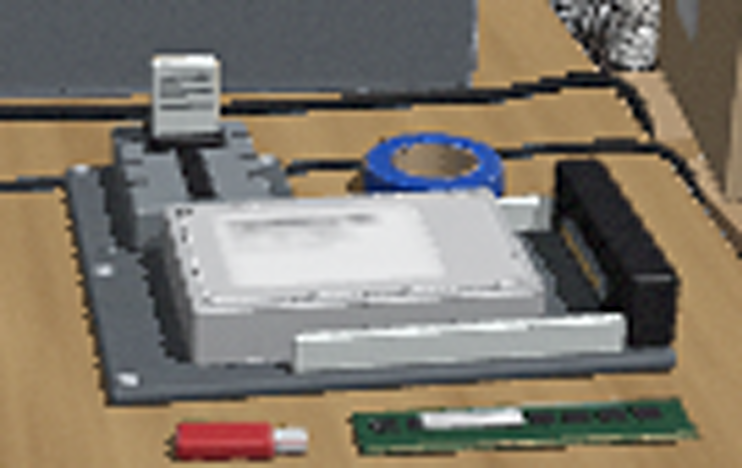

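The crops show the plate corners clearly. In the scene crop they are near (435,478), (45,298) and (690,186), and in the side crop near (110,393), (68,170) and (675,357). The paddle top is at (140,143) in the scene crop and (187,58) in the side crop. The drive stands short of the block by a gap.

```bash
cat > h.py <<'E'
import numpy as np,cv2
def ray(d,uv):
    n=cv2.undistortPoints(np.array([[uv]],float),d["camera_matrix"],d["D"])[0,0]
    T=np.linalg.inv(d["camera_from_world"]);return T[:3,3],T[:3,:3]@np.array([n[0],-n[1],-1])
def onplane(d,uv,z):
    o,v=ray(d,uv);return o+v*(z-o[2])/v[2]
def rigid(P,W): # 2D dock->world
    P,W=np.array(P),np.array(W);a,b=P.mean(0),W.mean(0);H=(P-a).T@(W-b)
    th=np.arctan2(H[0,1]-H[1,0],H[0,0]+H[1,1]);R=np.array([[np.cos(th),-np.sin(th)],[np.sin(th),np.cos(th)]])
    return th,R,b-R@a
E
python3 - <<'E'
from h import *
S={n:dict(np.load(n+"0.npz")) for n in("scene","side")}
off={"scene":(220,140),"side":(295,160)}
px=lambda n,c:tuple((c[i]+.5)/5.5-.5+off[n][i] for i in(0,1))
dock=[(-.125,-.066),(-.125,.155),(.110,-.066)]
C={"scene":[(435,478),(45,298),(690,186)],"side":[(110,393),(68,170),(675,357)]}
A,B=[],[]
for n in C:
    w=[onplane(S[n],px(n,c),.008)[:2] for c in C[n]]
    th,R,t=rigid(dock,w);print(n,np.degrees(th),t,(np.array(w)-(np.array(dock)@R.T+t)).round(4).tolist())
    A+=dock;B+=w
th,R,t=rigid(A,B);print(np.degrees(th),t);np.savez("dock.npz",th=th,R=R,t=t)
f=lambda n,c,z:((onplane(S[n],px(n,c),z)[:2]-t)@R).round(4)
for c in[(262,310),(435,385),(618,192)]:print("drv scene",f("scene",c,.035))
for c in[(168,205),(195,308),(545,290)]:print("drv side",f("side",c,.035))
print("lever",f("scene",(140,148),.07),f("side",(187,58),.07))
for p in[(-.13,0),(-.07,.16),(-.07,.128),(.088,0)]:print(p,R@p+t)
E
```

```text
scene -0.8967556591884277 [ 0.56636591 -0.14603834] [[0.0035, 0.0019], [0.0022, -0.0041], [-0.0058, 0.0022]]
side -0.7727207491389609 [ 0.56310541 -0.1501058 ] [[0.0002, 0.0014], [0.0017, -0.0031], [-0.0019, 0.0017]]
-0.8342142972625917 [ 0.56473576 -0.14807165]
drv scene [-0.0961  0.045 ]
drv scene [-0.0946 -0.046 ]
drv scene [ 0.0566 -0.0495]
drv side [-0.0892  0.0482]
drv side [-0.09   -0.0496]
drv side [ 0.0539 -0.052 ]
lever [-0.0674  0.1315] [-0.0703  0.1311]
(-0.13, 0) [ 0.43474954 -0.14617894]
(-0.07, 0.16) [0.49707267 0.01293054]
(-0.07, 0.128) [ 0.49660677 -0.01906607]
(0.088, 0) [ 0.65272644 -0.14935286]
```

```bash
python3 - <<'E'
from h import *
S={n:dict(np.load(n+"0.npz")) for n in("scene","side")}
for c in[(181,182),(250,133),(140,160)]:print("box base",onplane(S["scene"],c,0).round(3))
for c in[(290,174),(381,175)]:print("box base side",onplane(S["side"],c,0).round(3))
o,v=ray(S["scene"],(179,119));b=onplane(S["scene"],(181,182),0);s=((b-o)[:2]@v[:2])/(v[:2]@v[:2]);print("box top",(o+s*v).round(3))
for c in[(165,248),(217,252)]:print("red",onplane(S["scene"],c,0).round(3))
E
python3 -m pendant '[[0,[0,0,-10],[0,0,-10]],[0,[0,0,-10],[0,0,-10]],[0,[0,0,-10],[0,0,-1.8]],[0,[0,0,0],[0,0,0]]]'
```

```text
box base [0.423 0.148 0.   ]
box base [0.692 0.118 0.   ]
box base [0.432 0.312 0.   ]
box base side [0.406 0.142 0.   ]
box base side [0.664 0.098 0.   ]
box top [0.446 0.129 0.196]
red [0.23  0.026 0.   ]
red [ 0.285 -0.086  0.   ]
clock: 0.6
tool_pos: [0.24, 0.5775, 0.2693]
eef_rot: [0.008, 1.0, 0.001, 0.0]
contact_force: [-1.5, -0.8, 0.9]
opening: 0.569
finger_force: 0.0
```

```bash
python3 -m pendant '[[0,[0,0,-50],[0,0,0]],[0,[-10,-20,-40],[0,0,0]],[0,[-18,-45,0],[0,0,0]],[0,[-18,-45,0],[0,0,0]],[0,[-18,-45,0],[0,0,0]],[0,[-18,-45,0],[0,0,0]],[0,[-18,-45,0],[0,0,0]],[0,[-18,-45,0],[0,0,0]]]'
python3 -m pendant '[[0,[-10,-45,0],[0,0,0]],[0,[-10,-45,0],[0,0,0]],[0,[-10,-45,0],[0,0,0]],[0,[-10,-45,0],[0,0,0]],[0,[-10,-45,0],[0,0,0]],[0,[-10,-45,0],[0,0,0]],[0,[0,-45,0],[0,0,0]],[0,[0,0,0],[0,0,0]]]'
```

```text
clock: 1.6
tool_pos: [0.3542, 0.284, 0.3585]
eef_rot: [0.008, 1.0, -0.0, -0.0]
contact_force: [-0.4, -0.1, 0.4]
opening: 0.499
finger_force: 0.0
clock: 2.6
tool_pos: [0.4091, -0.0335, 0.3583]
eef_rot: [0.011, 1.0, -0.001, -0.001]
contact_force: [-0.5, 0.5, 0.3]
opening: 0.499
finger_force: 0.0
```

```bash
python3 -m pendant '[[0,[-12,-38,0],[0,0,0]],[0,[-12,-38,0],[0,0,0]],[0,[-12,-37,0],[0,0,0]],[0,[0,0,0],[0,0,0]],[0,[0,0,0],[0,0,0]]]'
python3 - <<'E'
from plant import r,cams
import cv2,numpy as np
s=r.get_state();d=cams.snapshot("wrist");cv2.imwrite("pics/w.png",d["img"][:,:,::-1])
from scipy.spatial.transform import Rotation as Ro
T=np.eye(4);T[:3,:3]=Ro.from_quat(s['eef_rot']).as_matrix();T[:3,3]=s['tool_pos']
np.savez("wrist.npz",img=d["img"],camera_matrix=d["camera_matrix"],D=d["D"],camera_from_world=np.linalg.inv(T@d["tool_from_camera"]))
print(s['tool_pos'],(T@d["tool_from_camera"]).round(3))
E
```

```text
clock: 3.22
tool_pos: [0.4441, -0.1419, 0.3584]
eef_rot: [0.006, 1.0, 0.001, -0.0]
contact_force: [-0.4, -0.0, -0.3]
opening: 0.497
finger_force: 0.0
[ 0.44413369 -0.14194064  0.35842161] [[ 0.012 -0.953 -0.303  0.366]
 [ 1.     0.012  0.002 -0.141]
 [ 0.002 -0.303  0.953  0.505]
 [ 0.     0.     0.     1.   ]]
```

View pics/w.png

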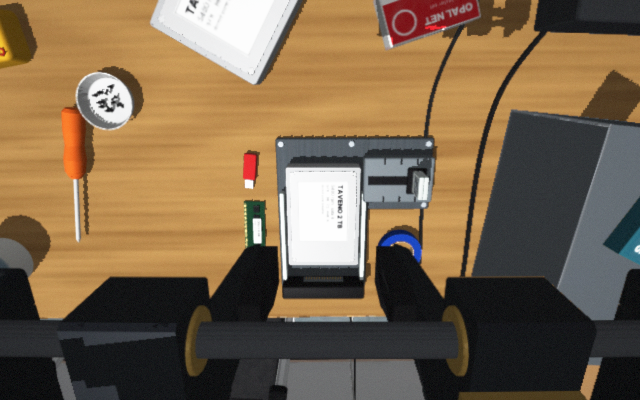

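The wrist view shows the plate corners at (277,137) and (435,137), and the drive's rear edge from (288,168) to (361,168). The paddle top is near (426,186), and the connector block at about (323,288).

```bash
python3 - <<'E'
from h import *
W=dict(np.load("wrist.npz"));k=np.load("dock.npz");R,t=k["R"],k["t"]
f=lambda c,z:(((w:=onplane(W,c,z)[:2]).round(4)),((w-t)@R).round(4))
for c,z in[((277,137),.008),((435,137),.008),((434,208),.008),((288,167),.035),((361,168),.035),((427,171),.07),((428,200),.07),((283,279),.042),((363,279),.042)]:print(c,*f(c,z))
E
```

```text
(277, 137) [ 0.4368 -0.209 ] [-0.127  -0.0628]
(435, 137) [0.4394 0.0093] [-0.1276  0.1555]
(434, 208) [0.5436 0.016 ] [-0.0235  0.1638]
(288, 167) [ 0.4732 -0.1928] [-0.0909 -0.046 ]
(361, 168) [ 0.4758 -0.0951] [-0.0897  0.0517]
(427, 171) [ 0.4724 -0.0162] [-0.0942  0.1305]
(428, 200) [ 0.5105 -0.0122] [-0.0562  0.1351]
(283, 279) [ 0.6386 -0.2068] [ 0.0747 -0.0577]
(363, 279) [ 0.6402 -0.09  ] [0.0746 0.0592]
```

```bash
python3 -m pendant '[[0,[2,-3,50],[0,0,0]],[0,[2,0,50],[0,0,0]],[0,[0,0,50],[0,0,0]],[0,[0,0,50],[0,0,0]],[0,[0,0,50],[0,0,0]],[0,[0,0,40],[0,0,0]],[0,[0,0,25],[0,0,0]],[0,[0,0,0],[0,0,0]]]'
python3 -m pendant '[[0,[0,0,15],[0,0,0]],[0,[0,0,10],[0,0,0]],[0,[0,0,0],[0,0,0]],[0,[0,0,0],[0,0,0]]]'
```

```text
clock: 4.28
tool_pos: [0.4396, -0.1447, 0.0426]
eef_rot: [0.006, 1.0, 0.001, -0.001]
contact_force: [-0.3, -1.0, -0.3]
opening: 0.501
finger_force: 0.0
clock: 4.78
tool_pos: [0.4405, -0.1466, 0.019]
eef_rot: [0.007, 1.0, -0.0, 0.001]
contact_force: [0.3, 0.4, -0.5]
opening: 0.495
finger_force: 0.0
```

```bash
python3 -m pendant '[[0,[-8,0,0],[0,0,0]],[0,[-8,0,0],[0,0,0]],[0,[-6,0,0],[0,0,0]],[0,[-5,0,0],[0,0,0]],[0,[-5,0,0],[0,0,0]],[0,[-5,0,0],[0,0,0]],[0,[-4,0,0],[0,0,0]],[0,[0,0,0],[0,0,0]]]'
python3 -m pendant '[[0,[-4,0,0],[0,0,0]],[0,[-3,0,0],[0,0,0]],[0,[-3,0,0],[0,0,0]],[0,[-1,0,0],[0,0,0]]]'
```

```text
clock: 5.78
tool_pos: [0.4829, -0.147, 0.0186]
eef_rot: [0.007, 1.0, 0.0, 0.001]
contact_force: [-0.3, 0.2, 0.4]
opening: 0.505
finger_force: 0.1
clock: 6.28
tool_pos: [0.4929, -0.1472, 0.0187]
eef_rot: [0.007, 1.0, 0.0, 0.0]
contact_force: [-2.9, -0.5, 1.7]
opening: 0.5
finger_force: 1.5
```

```bash
for i in 1 2 3 4; do python3 -m pendant '[[0,[-2,0,0],[0,0,0]],[0,[-1,0,0],[0,0,0]]]' | grep -E "tool_pos|contact"; done
```

```text
tool_pos: [0.4937, -0.1473, 0.0187]
contact_force: [-7.5, -0.9, 5.1]
tool_pos: [0.4937, -0.1472, 0.0186]
contact_force: [-9.9, -0.3, 8.2]
tool_pos: [0.4937, -0.1473, 0.0186]
contact_force: [-14.5, 1.1, 11.1]
tool_pos: [0.4937, -0.1473, 0.0185]
contact_force: [-19.0, 1.4, 16.4]
```

```bash
python3 -m pendant '[[0,[12,0,0],[0,0,0]],[0,[15,0,0],[0,0,0]],[0,[20,0,0],[0,0,0]],[0.5,[0,0,-40],[0,0,0]],[1,[0,20,-50],[0,0,0]],[1,[0,50,-40],[0,0,0]],[1,[0,50,-30],[0,0,0]],[1,[0,0,0],[0,0,0]]]'
python3 - <<'E'
from plant import r,cams
import cv2,numpy as np
o=[]
for n,(x,y) in(("scene",(220,140)),("side",(295,160))):
    d=cams.snapshot(n);np.savez(f"{n}1.npz",**d)
    o.append(cv2.resize(d["img"][y:y+95,x:x+135,::-1],None,fx=4.2,fy=3.1*1,interpolation=cv2.INTER_CUBIC))
cv2.imwrite("pics/c.png",np.vstack(o));print(o[0].shape)
E
```

```text
clock: 8.28
tool_pos: [0.4627, -0.0229, 0.1802]
eef_rot: [0.002, 1.0, 0.002, 0.005]
contact_force: [0.4, -1.3, 0.0]
opening: 0.006
finger_force: 0.0
(294, 567, 3)
```

View pics/c.png

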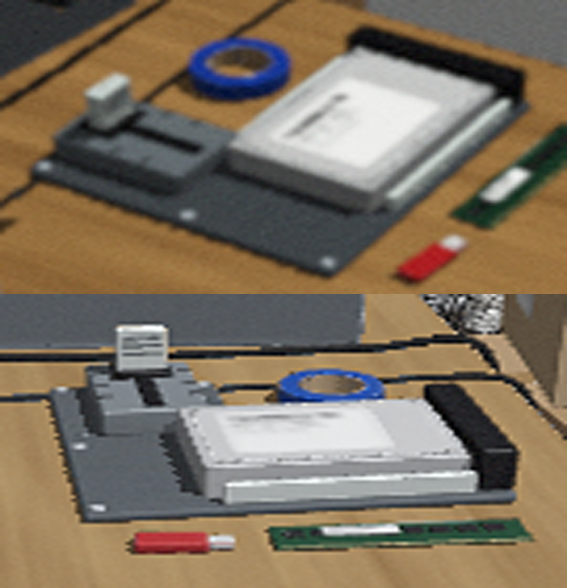

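The drive now sits against the block with no gap, and the lever is still open. I'll turn the tool 90° so the narrow side of the gripper body faces the grey case beside the dock. First I'll check the joint 7 margin.

```bash
python3 -c "
from plant import r
print(r.get_state()['q'])"
python3 -m pendant '[[1,[-10,0,-20],[0,0,10]],[1,[0,0,0],[0,0,10]]]'; python3 -c "
from plant import r
print(r.get_state()['q'])"
```

```text
[ 0.0022632   0.58472009 -0.06595043  2.11568904  0.0856779   0.43968922
  1.4288692 ]
clock: 8.62
tool_pos: [0.4707, -0.03, 0.1981]
eef_rot: [0.185, 0.983, 0.0, 0.002]
contact_force: [-0.1, 0.2, -1.0]
opening: 0.004
finger_force: 0.0
[-0.05703827  0.56010263  0.03467492  2.07013634 -0.03636721  0.50837622
  1.20362567]
```

```bash
python3 -m pendant '[[1,[0,0,0],[0,0,10]],[1,[0,0,0],[0,0,10]],[1,[0,0,0],[0,0,10]],[1,[0,0,0],[0,0,10]],[1,[0,0,0],[0,0,10]],[1,[0,0,0],[0,0,10]],[1,[0,0,0],[0,0,9.5]],[1,[0,0,0],[0,0,0]]]'; python3 -c "
from plant import r
s=r.get_state();print(s['q'],s['tool_pos'],s['eef_rot'])"
```

```text
clock: 9.62
tool_pos: [0.4689, -0.0298, 0.1971]
eef_rot: [0.709, 0.705, -0.001, 0.001]
contact_force: [-0.2, -0.4, -0.5]
opening: 0.006
finger_force: 0.0
[-0.28080671  0.59545271  0.38927687  2.08352484 -0.42381133  0.53839991
  0.41091643] [ 0.4688986  -0.02980159  0.19705698] [ 7.08970119e-01  7.05237756e-01 -8.75527922e-04  5.58160444e-04]
```

```bash
python3 -m pendant '[[1,[25,12,0],[0,0,0]],[1,[25,13,0],[0,0,0]],[1,[0,0,0],[0,0,0]],[1,[0,0,45],[0,0,0]],[1,[0,0,45],[0,0,0]],[1,[0,0,40],[0,0,0]],[1,[0,0,15],[0,0,0]],[1,[0,0,0],[0,0,0]]]'
python3 -m pendant '[[1,[0,0,0],[0,0,0]],[1,[-8,0,0],[0,0,0]],[1,[-8,0,0],[0,0,0]],[1,[-4,0,0],[0,0,0]],[1,[0,0,0],[0,0,0]]]'
```

```text
clock: 10.62
tool_pos: [0.4935, 0.0206, 0.0525]
eef_rot: [0.709, 0.705, -0.001, -0.0]
contact_force: [0.1, 0.3, 0.8]
opening: -0.001
finger_force: 0.0
clock: 11.25
tool_pos: [0.494, 0.0012, 0.0529]
eef_rot: [0.709, 0.705, 0.0, 0.0]
contact_force: [-0.6, 0.5, 0.2]
opening: 0.007
finger_force: 0.0
```

```bash
p(){ grep -E "tool_pos|contact"; }
python3 -m pendant '[[1,[-4,0,0],[0,0,0]],[1,[-3,0,0],[0,0,0]],[1,[-3,0,0],[0,0,0]]]'|p
python3 -m pendant '[[1,[-4,0,0],[0,0,0]],[1,[-4,0,0],[0,0,0]],[1,[-4,0,0],[0,0,0]]]'|p
python3 -m pendant '[[1,[-4,0,0],[0,0,0]],[1,[-4,0,0],[0,0,0]],[1,[-4,0,0],[0,0,0]]]'|p
python3 -m pendant '[[1,[-4,0,0],[0,0,0]],[1,[-4,0,0],[0,0,0]]]'|p
```

```text
tool_pos: [0.4938, -0.0065, 0.0527]
contact_force: [1.5, 5.9, 0.8]
tool_pos: [0.4939, -0.0207, 0.0528]
contact_force: [-0.1, -0.4, -0.7]
tool_pos: [0.4937, -0.0303, 0.0527]
contact_force: [0.5, 7.7, 3.1]
tool_pos: [0.4937, -0.0401, 0.0527]
contact_force: [-0.8, -0.5, 0.3]
```

```bash
p(){ grep -E "tool_pos|contact"; }
python3 -m pendant '[[1,[-3,0,0],[0,0,0]],[1,[-2,0,0],[0,0,0]]]'|p
python3 -m pendant '[[1,[-3,0,0],[0,0,0]],[1,[0,0,0],[0,0,0]]]'|p
python3 -m pendant '[[1,[-2,0,0],[0,0,0]],[1,[0,0,0],[0,0,0]]]'|p
```

```text
tool_pos: [0.4937, -0.0463, 0.0527]
contact_force: [-0.7, 0.9, -0.4]
tool_pos: [0.4936, -0.0473, 0.0527]
contact_force: [-0.4, 4.1, 1.2]
tool_pos: [0.4935, -0.0474, 0.0527]
contact_force: [0.8, 7.1, 1.4]
```

Force rises at a hard stop about 44 mm beyond first contact, so the lever is at its second stop. I'll back off and check.

```bash
python3 -m pendant '[[1,[8,0,0],[0,0,0]],[1,[15,0,0],[0,0,0]],[1,[20,0,0],[0,0,0]],[1,[5,0,-40],[0,0,0]],[1,[0,0,-50],[0,0,0]],[1,[0,0,-50],[0,0,0]],[1,[0,0,-20],[0,0,0]],[1,[0,0,0],[0,0,0]]]'
python3 - <<'E'
from plant import r,cams
import cv2,numpy as np
o=[]
for n,(x,y) in(("scene",(220,140)),("side",(295,160))):
    d=cams.snapshot(n)
    o.append(cv2.resize(d["img"][y:y+95,x:x+135,::-1],None,fx=4.2,fy=3.1,interpolation=cv2.INTER_CUBIC))
cv2.imwrite("pics/e.png",np.vstack(o))
E
```

```text
clock: 14.38
tool_pos: [0.4947, -0.0017, 0.2139]
eef_rot: [0.708, 0.706, 0.001, 0.001]
contact_force: [0.1, 0.2, -1.2]
opening: 0.003
finger_force: 0.0
```

View pics/e.png

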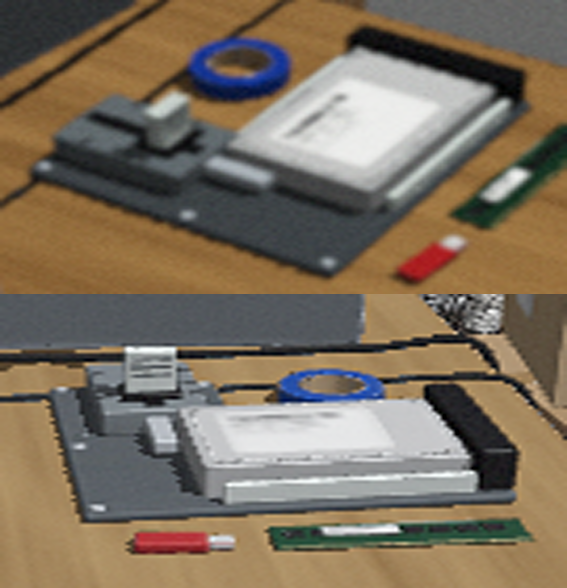

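The bolt stands behind the drive at about (238,172) in the scene half of the picture. The drive is still home and the bystanders in view have not moved.

```bash
python3 -c "
from plant import r
print(r.finish_job())"
```

```text
the job is handed in; nothing more can be done
None
```

The drive is pushed home against the connector block and the lever is at its second stop with the bolt behind the drive; the job is handed in, but no verdict came back.

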